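# Bench check of a studio flash pack

## Robot

A 6-joint arm with a two-finger parallel gripper is mounted at the origin on the work surface. World frame = base frame: x ahead of the robot, y to its left, z up, the work surface at z = 0. Lengths are in m, angles in rad, forces in N, time in s.
With the tool pointing down it reaches from about 0.35 to 0.975 m from the base axis. Payload 7.1 kg.
Tool frame: the origin (TCP) lies midway between the tips of the shut fingers; the grasp point (between the pads) lies 19 mm behind it; z points along the fingers, y is the line along which they close (so a half turn about z gives the same grasp; the last joint's range is limited). The gripper opens to 88 mm and grips with 3 to 60 N. Pads are 20 mm wide; open, the fingers measure 115 mm over their backs; the gripper's body (75 mm by 178 mm) begins 61 mm behind the grasp point.
Start: joints at [-1.271, 0.423, 1.63, -0, 1.089, -0.019], TCP at [0.196, -0.593, 0.199] pointing down, gripper open.
Joint ranges: [-3, 3], [-0.9, 2.11], [0.09, 2.58], [-1.31, 4.45], [0.11, 2.69], [-2.54, 2.54]. Speed limits (rad/s): [2.39, 2.39, 3.01, 3.14, 3.14, 3.14].

## Interface

Orientations are given as a rotation vector (axis times angle).
In Python, from bench import bot gives the robot as it stands.
- The arm moves only by the shell command python3 -m crank 'ROWS' [FORCE]. ROWS is JSON, a list of rows, each a list of 7 numbers: the shift along the tool's x, y, z each as a share of 0.12 m, from -1 to 1, then the turn, a rotation vector about the tool's x, y, z each as a share of 1.5 rad, from -1 to 1, then the opening, from 0 (shut) to 1 (fully open). In form: [[dx, dy, dz, ax, ay, az, claw], ...]. A call has exactly 8 rows; each row is the pose to reach, as a shift and turn from the pose commanded when the call began, along the tool's axes at that moment; what a row does not reach only later rows make up. A row lasts 1/12 s, in which the tool goes at most 41.7 mm and 7.16 degrees, less where a joint would pass 70% of its speed; a pose out of reach is approached as far as the arm can. A call with a number of a shift or a turn outside -1 to 1 is refused whole. A call with a gripper value outside its range is refused whole. The fingers move at their own pace and stop on an object; FORCE is the grip in N (left out, the last holds). Time passes only in rows, so rows that repeat a pose let the fingers close, or fill a call up. It gives the time, the measured TCP pose, the force, the opening and the grip force at its end, in the units of the state.
- bot.sense(): the state, without advancing time (a new reading comes with each control period).
- bot.grab_frame(name): name is "side" or "top"; returns the picture (384x512x3 uint8, red, green, blue); there is no depth.
- bot.get_calibration(name): a dict with "camera_matrix" (3x3 intrinsics, pixels), "rvec" (rotation vector, rad) and "tvec" (3), from world to camera coordinates, as OpenCV has them. Camera axes: x right, y down, z forward; pixel columns grow to the right and rows downward; lengths in m; the calibration is good to about 2 mm. A picture is of the moment at which its call begins. get_calibration takes no time and is no camera call.
- bot.finish_job(): hands the job in; it is judged then, once.
The state is a dict: "time": time; "q": joint angles; "qvel": joint speeds; "joint_efforts": joint torques, N m; "tool_pos": TCP position; "tool_rot": TCP orientation; "ft_force": force on the tool from outside, world axes, zero at the start; "wrist_torque": the same for the moment, N m; "finger_gap": finger opening in m; "finger_force": force on a finger pad.
Only numpy, scipy, OpenCV 4.12 (cv2) and the standard library are available. Lean on these libraries where they do the work, as an engineer would, in place of code of your own. Each camera call takes 0.05 s, during which the arm holds its last target. There are 200 camera calls.

## Task

Give the studio flash pack its bench check: switch it on at the red rocker, press the orange test button fully in to fire the test head and let it come up, switch the red rocker off again, then press the test button fully in again and hold it for a good second to drain the remaining charge. Only press, picking nothing up: leave the black and white rockers as they are set, keep off the glass test head, and leave the pack and the lens gear beside it standing where they are.

Things in the scene. Friction and masses are not known exactly. Their poses are not given: they have to be found in the camera images.
- flash_pack: Battery studio flash pack, dark grey box 200 deep (x) x 240 wide (y) x 150 mm high, 5.5 kg, loose on rubber feet. Origin: centre of its underside; x to its far side, y left, z up; yaw within 0.5 rad. Flat grey top panel at z = 150 mm. Controls at x = -45 mm, left to right: red rocker y = +82, black +27, white -28, orange button -84 mm. Behind them: glass head, two capped outlets 15 mm high.
- main_rocker (a joint): Red main rocker, 34 (pack x) x 24 mm (pack y), a shallow V that tips about its middle and stays where pressed. -0.18 rad = off (at start): near half (pack -x) down, far half raised. +0.18 = on: far half, with a white dot, down. A half that is down is level, 6 mm above the panel, the raised half's outer end 12 mm; bezel 44 x 33, 3 mm high. Pressing the raised half near its end takes 2 to 4 N.
- main_on (a point): Point on the red rocker's far half, on its top face, 12 mm from its middle; press here to switch on. Moves with the rocker.
- main_off (a point): Point on the red rocker's near half, on its top face, 12 mm from its middle; press here to switch off. Moves with the rocker.
- test_button (a joint): Orange test button, round cap 26 mm in diameter in a chrome bezel 38 mm in diameter, 3 mm high. 0 = up, its top 10 mm above the panel; 0.006 m = fully in, its top 4 mm above the panel. It takes 1.6 N to start, 4 N to push fully in, and springs back up when let go.
- test_top (a point): Centre of the top of the orange test button. Moves with the button.
- ratio_rocker (a joint): Black power-ratio rocker, same size and values as the red one; set at +0.18 (far half down). Leave it.
- lamp_rocker (a joint): White modelling-lamp rocker, same size and values as the red one; set at -0.18 (near half down). Leave it.
- test_head: Test head plugged into the pack's left far outlet and fixed to the pack: aluminium base 56 mm in diameter, clear glass dome 42 mm in diameter, 55 mm high over all. Origin: centre of its underside, on the panel. Not to be touched.
- pancake_lens: Silver pancake lens lying flat, 62 mm in diameter, 24 mm high, loose on the bench beside the pack. Origin: centre of its underside.
- lens_hood: Black plastic lens hood standing upright, an open ring 68 mm in diameter below and 78 mm above, 40 mm high, loose. Origin: centre of its underside.
- case_lid: Translucent grey lens case lid lying open side up, 82 mm in diameter, 20 mm high, loose. Origin: centre of its underside.
- teleconverter: Satin steel teleconverter, 64 mm in diameter, 33 mm high, loose. Origin: centre of its underside.

How it is judged:
On the way, in this order (a step that is already met when the one before it is completed fails the run):
1. the red main rocker is switched on (value of joint main_rocker above 0.09 rad and value of joint test_button below 0.0015 m), for 0.1 s.
2. with the pack on, the test button is pressed fully in (value of joint main_rocker above 0.09 rad and value of joint test_button above 0.0045 m), for 0.1 s.
3. the button is up again and the red main rocker is switched off (value of joint main_rocker below -0.09 rad and value of joint test_button below 0.0015 m), for 0.1 s.
4. with the pack off, the test button is held fully in for 0.8 s (value of joint main_rocker below -0.09 rad and value of joint test_button above 0.0045 m), for 0.8 s.
At the end, for the whole second after the job is handed in: Red rocker off (below -0.09 rad), test button up (within 1.5 mm), black rocker still above 0.09 rad, white one still below -0.09 rad; the pack level, at rest and within 20 mm of where it was; lens, hood, lid and teleconverter each within 20 mm of where they were (all of step 3 and value of joint ratio_rocker above 0.09 rad and value of joint lamp_rocker below -0.09 rad and distance of each of flash_pack, pancake_lens, lens_hood, case_lid, teleconverter from where it was at the start of the episode below 0.02 m and angle between flash_pack's own z axis and vertical below 0.05 rad and linear speed of flash_pack below 0.02 m/s); the robot touches nothing.
It fails at once if the black power-ratio rocker is switched over (value of joint ratio_rocker below 0 rad).
It fails at once if the white modelling-lamp rocker is switched over (value of joint lamp_rocker above 0 rad).
It fails at once if the glass test head is touched (more than 1 N) (contact force between any of the fingers, the arm and test_head above 1 N).
It fails at once if the pack is shoved more than 30 mm, lifted or tipped (distance of flash_pack from where it was at the start of the episode above 0.03 m or height (world z) of flash_pack above 0.01 m or angle between flash_pack's own z axis and vertical above 0.1 rad).
It fails at once if a piece of lens gear is shoved more than 30 mm or lifted (distance of any of pancake_lens, lens_hood, case_lid, teleconverter from where it was at the start of the episode above 0.03 m or height (world z) of any of pancake_lens, lens_hood, case_lid, teleconverter above 0.01 m).
It also fails if it takes over 51 s, if anything falls off the work surface, if the arm or the gripper's body presses on something with over 40 N, if the wrist force passes 120 N, or if a joint passes its speed limit or range.

## Working session

There is one attempt and no reset: what is moved stays moved. The work goes in short steps, Python scripts to look and compute and a shell command to move; the robot and the scene stay as the last step left them, time stands still between calls to the robot, and variables do not carry over. Pictures are saved under pics/ and viewed, at most 10 in all, crops included, and the job is handed in when it is done.

```bash
mkdir -p pics
python3 - <<'E'
from bench import bot
import cv2,numpy as np
for n in("top","side"):
    f=bot.grab_frame(n); cv2.imwrite(f"pics/{n}0.png",f[...,::-1])
    c=bot.get_calibration(n); R=cv2.Rodrigues(np.array(c["rvec"]))[0]
    print(n,np.round(c["camera_matrix"],1).tolist(),np.round(-R.T@np.array(c["tvec"]).ravel(),3))
s=bot.sense();print(s["time"],s["tool_pos"],s["tool_rot"],s["ft_force"])
E
```

```text
top [[391.0, 0.0, 260.3], [0.0, 391.0, 185.4], [0.0, 0.0, 1.0]] [0.474 0.031 0.984]
side [[352.2, 0.0, 257.3], [0.0, 352.2, 187.7], [0.0, 0.0, 1.0]] [0.469 0.614 0.783]
0.1 [ 0.19578418 -0.5930112   0.19788212] [-3.10044575e+00 -4.98496947e-01  3.02386305e-04] [ 0.05248066 -1.06279693  0.48379951]
```

View pics/top0.png

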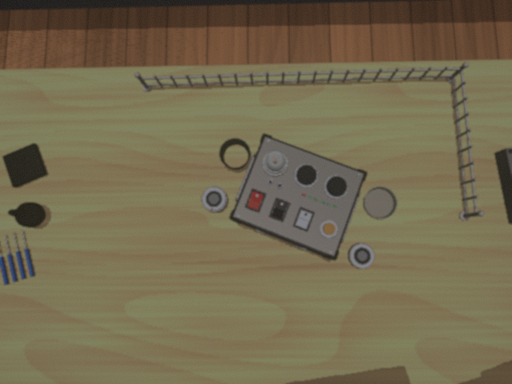

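View pics/side0.png

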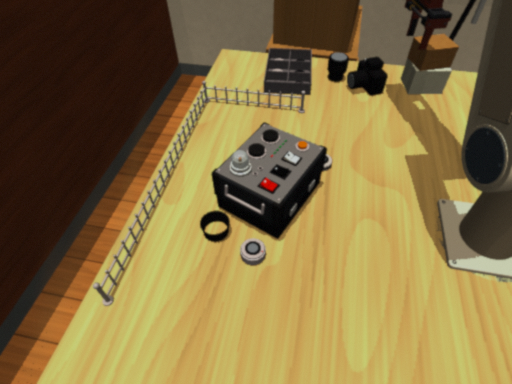

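The top view shows the pack yawed clockwise: red rocker near pixel (256,200), black (280,210), white (304,219), orange button (328,229), head (275,160). In the side view, red is at (269,185) and orange at (302,146).

```bash
cat > h.py <<'E'
import cv2,numpy as np
from bench import bot
from scipy.spatial.transform import Rotation as Ro
def cal(n):
    c=bot.get_calibration(n);return np.array(c["camera_matrix"]),np.array(c["rvec"],float),np.array(c["tvec"],float).reshape(3,1)
def ray(n,uv,z):
    K,r,t=cal(n);R=cv2.Rodrigues(r)[0];C=(-R.T@t).ravel()
    d=R.T@np.linalg.inv(K)@[*uv,1];return C+d*(z-C[2])/d[2]
def tri(a,b):
    P=[]
    for n in("top","side"):
        K,r,t=cal(n);P.append(K@np.hstack([cv2.Rodrigues(r)[0],t]))
    X=cv2.triangulatePoints(P[0],P[1],np.array(a,float),np.array(b,float)).ravel();return X[:3]/X[3]
def blob(img,lo,hi,roi):
    x0,y0,x1,y1=roi;h=cv2.cvtColor(img[y0:y1,x0:x1].copy(),cv2.COLOR_RGB2HSV)
    m=cv2.inRange(h,np.array(lo),np.array(hi));n,l,s,c=cv2.connectedComponentsWithStats(m)
    if n<2:return None,0
    i=1+np.argmax(s[1:,4]);return c[i]+[x0,y0],s[i,4]
E
python3 - <<'E'
from h import *
T=cv2.imread("pics/top0.png")[...,::-1];S=cv2.imread("pics/side0.png")[...,::-1]
red=((0,150,60),(6,255,255));org=((8,120,90),(22,255,255))
rt,a=blob(T,*red,(240,180,275,220));rs,b=blob(S,*red,(250,170,290,200))
ot,c=blob(T,*org,(315,215,345,245));os_,d=blob(S,*org,(290,135,315,155))
print(rt,a,rs,b,ot,c,os_,d)
R=tri(rt,rs);O=tri(ot,os_)
print("red",R,"org",O,"dist",np.linalg.norm(R-O))
print("plane",ray("top",rt,.158),ray("side",rs,.158),ray("top",ot,.16),ray("side",os_,.16))
# pack top face corners by ray from top view, near-left & near-right
for uv in[(232,217),(335,257),(366,173),(265,136)]:print(uv,ray("top",uv,.15))
Rt=Ro.from_rotvec(bot.sense()["tool_rot"]).as_matrix();print(Rt.round(3))
big=lambda I,x,y,w,h:cv2.resize(np.ascontiguousarray(I[y:y+h,x:x+w,::-1]),None,fx=5,fy=5,interpolation=cv2.INTER_CUBIC)
cv2.imwrite("pics/crop.png",big(T,225,130,150,115))
E
```

```text
[256.36170213 197.14893617] 47 [268.5704698  184.60402685] 149 [328.56962025 228.25316456] 79 [302.15151515 144.28787879] 66
red [0.56868868 0.05863772 0.15142047] org [ 0.5032813  -0.09199846  0.15842228] dist 0.16437277987541443
plane [0.57181184 0.05856683 0.158     ] [0.56284961 0.06476266 0.158     ] [ 0.50441291 -0.09177322  0.16      ] [ 0.50172576 -0.09014746  0.16      ]
(232, 217) [0.53075235 0.11117266 0.15      ]
(335, 257) [ 0.44491915 -0.10456837  0.15      ]
(366, 173) [ 0.6222193  -0.17762053  0.15      ]
(265, 136) [0.70772513 0.03880256 0.15      ]
[[ 0.95   0.313 -0.   ]
 [ 0.313 -0.95   0.001]
 [ 0.    -0.001 -1.   ]]
```

View pics/crop.png

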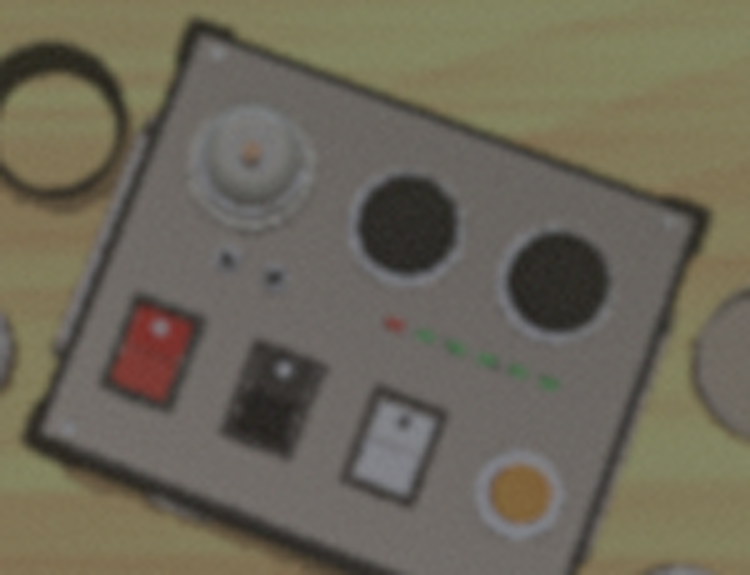

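The crop shows the red bezel centred at (153,353), i.e. full-image (255.3,200.3); its near half is down. Button cap is at (520,493), i.e. (328.6,228.2). I'll fuse these with the known spacing.

Run:
```python
from h import *
T=cv2.imread("pics/top0.png")[...,::-1]
S=cv2.imread("pics/side0.png")[...,::-1]
# refined red: looser mask
for I,n,roi in((T,"top",(242,182,270,218)),(S,"side",(250,170,290,200))):
    h=cv2.cvtColor(np.ascontiguousarray(I),cv2.COLOR_RGB2HSV);x0,y0,x1,y1=roi
    m=((h[...,0]<8)|(h[...,0]>170))&(h[...,1]>110)&(h[...,2]>40)
    mm=np.zeros_like(m);mm[y0:y1,x0:x1]=m[y0:y1,x0:x1]
    p=np.argwhere(mm)[:,::-1].astype(np.float32);c,wh,a=cv2.minAreaRect(p)
    print(n,len(p),p.mean(0),c,wh,a,ray(n,c,.157))
    globals()[n]=c
print("tri red",tri(top,side))
R=ray("top",top,.157);O=ray("top",(328.57,228.25),.16)
d=R-O;print("d",np.linalg.norm(d[:2]),"yaw",np.arctan2(-d[0],d[1]))
Rt=Ro.from_rotvec(bot.sense()["tool_rot"]).as_matrix();print("tool x dir",np.arctan2(Rt[1,0],Rt[0,0]))
```

```text
top 178 [254.80338 200.1854 ] (254.93153381347656, 199.84933471679688) (11.470032691955566, 16.853925704956055) 20.556047439575195 [0.56618673 0.06168774 0.157     ]
side 169 [268.18344 184.63313] (268.2794189453125, 184.8676300048828) (16.120866775512695, 11.147406578063965) 30.963754653930664 [0.56352647 0.06484307 0.157     ]
tri red [0.56544236 0.06176088 0.15357534]
d 0.16542603434391875 yaw -0.38265300175327427
tool x dir 0.31883596332854724
```

```bash
python3 -m crank '[[0.5,-0.5,-0.5,0,0,0.2,0],[1,-1,-0.67,0,0,0.467,0],[1,-1,-0.67,0,0,0.467,0],[1,-1,-0.67,0,0,0.467,0],[1,-1,-0.67,0,0,0.467,0],[1,-1,-0.67,0,0,0.467,0],[1,-1,-0.67,0,0,0.467,0],[1,-1,-0.67,0,0,0.467,0]]' 5
cat >> h.py <<'E'
def go(x,y,z,yaw=-.382):
    s=bot.sense();M=Ro.from_rotvec(s["tool_rot"]).as_matrix()
    th=np.array([[np.cos(yaw),np.sin(yaw),0],[np.sin(yaw),-np.cos(yaw),0],[0,0,-1]])
    print("t",s["time"],"pos",s["tool_pos"].round(4) if hasattr(s["tool_pos"],"round") else s["tool_pos"],"shift/.12",(M.T@(np.array([x,y,z])-s["tool_pos"])/.12).round(3),"turn/1.5",(Ro.from_matrix(M.T@th).as_rotvec()/1.5).round(3),"F",np.round(s["ft_force"],1),"q6",round(s["q"][5],2))
E
python3 -c "
from h import *
go(.576,.0585,.26)"
```

```text
time: 0.77
tool_pos: [0.2723, -0.4417, 0.2789]
tool_rot: [3.085, -0.591, -0.0]
ft_force: [-0.3, -0.7, 0.7]
finger_gap: 0.0377
finger_force: 0.0
t 0.7667 pos [ 0.2723 -0.4417  0.2789] shift/.12 [ 0.811 -4.809  0.157] turn/1.5 [0.    0.    0.002] F [-0.3 -0.7  0.7] q6 0.91
```

```bash
for i in 1 2 3 4; do python3 -m crank '[[0.1,-0.3,0,0,0,0,0],[0.2,-0.6,0,0,0,0,0],[0.2,-0.9,0,0,0,0,0],[0.2,-1,0,0,0,0,0],[0.2,-1,0,0,0,0,0],[0.2,-1,0,0,0,0,0],[0.2,-1,0,0,0,0,0],[0.2,-1,0,0,0,0,0]]' | grep -E 'pos|gap'; done
python3 -c "
from h import *
go(.576,.0585,.18)"
```

```text
tool_pos: [0.3387, -0.3408, 0.2789]
finger_gap: 0.0006
tool_pos: [0.4058, -0.2384, 0.279]
finger_gap: 0.0005
tool_pos: [0.4726, -0.136, 0.279]
finger_gap: 0.0007
tool_pos: [0.5395, -0.0337, 0.279]
finger_gap: 0.0009
t 3.4333 pos [ 0.5395 -0.0337  0.279 ] shift/.12 [-0.005 -0.827  0.825] turn/1.5 [ 0.     0.    -0.001] F [0.2 0.1 0.1] q6 1.87
```

```bash
python3 -m crank '[[0,-0.3,0,0,0,0,0],[0,-0.6,0,0,0,0,0],[0,-0.83,0,0,0,0,0],[0,-0.83,0,0,0,0,0],[0,-0.83,0.3,0,0,0,0],[0,-0.83,0.6,0,0,0,0],[0,-0.83,0.8,0,0,0,0],[0,-0.83,0.8,0,0,0,0]]'
python3 -c "
from h import *
go(.576,.0585,.165)
f=bot.grab_frame('side');cv2.imwrite('pics/c1.png',cv2.resize(np.ascontiguousarray(f[110:230,190:350,::-1]),None,fx=5,fy=5))"
```

```text
time: 4.1
tool_pos: [0.5731, 0.0584, 0.1781]
tool_rot: [3.081, -0.597, -0.014]
ft_force: [-0.6, -0.4, -0.9]
finger_gap: 0.0005
finger_force: 0.0
t 4.1 pos [0.5731 0.0584 0.1781] shift/.12 [ 0.023 -0.01   0.109] turn/1.5 [ 0.003  0.005 -0.001] F [-0.6 -0.4 -0.9] q6 2.03
```

View pics/c1.png

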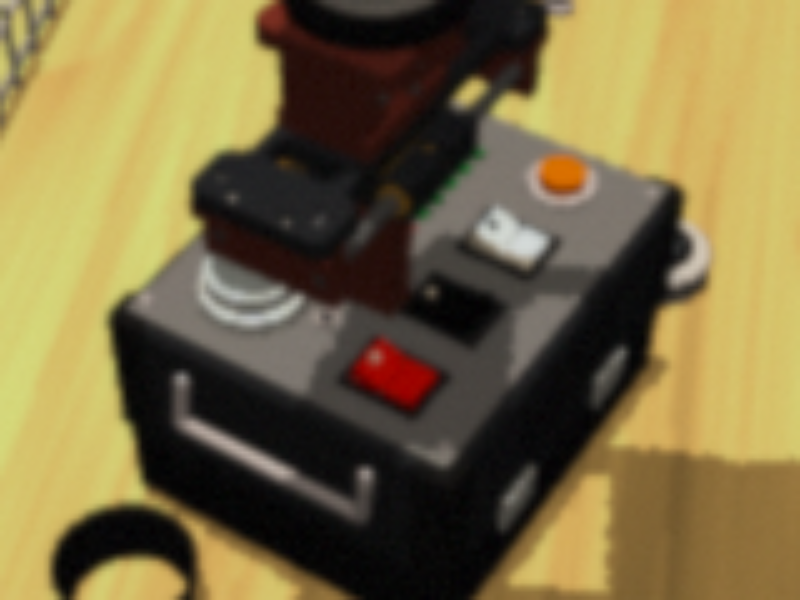

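The side picture shows the shut fingers hanging just above the far half of the red rocker (crop ~(380,310)), clear of the head, and over no other rocker. Going down slowly.

```bash
python3 -m crank '[[0,0,0,0,0,0,0],[0,0,0.03,0,0,0,0],[0,0,0.06,0,0,0,0],[0,0,0.09,0,0,0,0],[0,0,0.12,0,0,0,0],[0,0,0.13,0,0,0,0],[0,0,0.13,0,0,0,0],[0,0,0.13,0,0,0,0]]'
python3 -c "
from h import *
go(.5765,.0585,.157)"
```

```text
time: 4.82
tool_pos: [0.5772, 0.0603, 0.1674]
tool_rot: [3.085, -0.596, -0.0]
ft_force: [-1.1, -0.0, 0.2]
finger_gap: 0.0003
finger_force: 0.0
t 4.8167 pos [0.5772 0.0603 0.1674] shift/.12 [-0.     0.016  0.086] turn/1.5 [0. 0. 0.] F [-1.1 -0.   0.2] q6 2.04
```

```bash
python3 -m crank '[[0,0,0.02,0,0,0,0],[0,0.01,0.04,0,0,0,0],[0,0.01,0.055,0,0,0,0],[0,0.01,0.065,0,0,0,0],[0,0.01,0.075,0,0,0,0],[0,0.01,0.083,0,0,0,0],[0,0.01,0.09,0,0,0,0],[0,0.01,0.09,0,0,0,0]]'
python3 -c "
from h import *
go(.5765,.0585,.156)"
```

```text
time: 5.48
tool_pos: [0.5767, 0.0591, 0.1564]
tool_rot: [3.084, -0.596, -0.0]
ft_force: [-0.6, -0.3, 0.5]
finger_gap: 0.0007
finger_force: 0.0
t 5.4833 pos [0.5767 0.0591 0.1564] shift/.12 [0.    0.005 0.003] turn/1.5 [0. 0. 0.] F [-0.6 -0.3  0.5] q6 2.03
```

```bash
python3 -m crank '[[0,0,-0.15,0,0,0,0],[0,0,-0.33,0,0,0,0],[-0.03,0.2,-0.33,0,0,0,0],[-0.06,0.4,-0.33,0,0,0,0],[-0.08,0.6,-0.33,0,0,0,0],[-0.1,0.8,-0.33,0,0,0,0],[-0.1,0.95,-0.33,0,0,0,0],[-0.1,1,-0.33,0,0,0,0]]' | grep -E 'time|pos|ft'
python3 -m crank '[[0,0.1,0,0,0,0,0],[0,0.2,0,0,0,0,0],[0,0.3,0,0,0,0,0],[0,0.39,0,0,0,0,0],[0,0.39,0,0,0,0,0],[0,0.39,0.05,0,0,0,0],[0,0.39,0.1,0,0,0,0],[0,0.39,0.1,0,0,0,0]]' | grep -E 'time|pos|ft'
python3 -c "
from h import *
go(.5033,-.0912,.162)
f=bot.grab_frame('side');cv2.imwrite('pics/c2.png',cv2.resize(np.ascontiguousarray(f[110:230,190:350,::-1]),None,fx=5,fy=5))"
```

```text
time: 6.15
tool_pos: [0.52, -0.0495, 0.1963]
ft_force: [0.4, -0.6, 0.5]
time: 6.82
tool_pos: [0.5028, -0.0907, 0.1827]
ft_force: [0.4, 0.8, -0.0]
t 6.8167 pos [ 0.5028 -0.0907  0.1827] shift/.12 [0.006 0.002 0.172] turn/1.5 [0.    0.001 0.   ] F [ 0.4  0.8 -0. ] q6 1.75
```

View pics/c2.png

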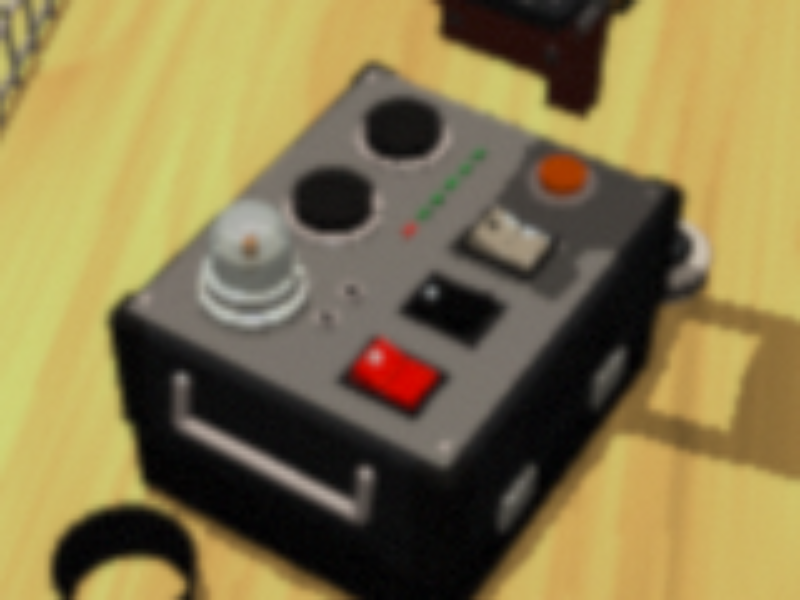

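The crop shows the red rocker looking unchanged and the fingertip at about (570,110), higher above or beyond the button (563,175) than expected. I'll check by projecting the TCP.

Run:
```python
from h import *
s=bot.sense();print(s["tool_pos"],s["finger_gap"])
for n in("side","top"):
    K,r,t=cal(n)
    for X in(s["tool_pos"],np.array(s["tool_pos"])+[0,0,.02],[.5033,-.0912,.16]):
        uv=cv2.projectPoints(np.array([X],float),r,t,K,None)[0].ravel();print(n,uv.round(1),((uv-[190,110])*5).round(0))
a=cv2.imread("pics/c1.png")[330:420,330:450];b=cv2.imread("pics/c2.png")[330:420,330:450]
f=bot.grab_frame("top");cv2.imwrite("pics/c3.png",np.vstack([np.hstack([cv2.resize(a,(360,270)),cv2.resize(b,(360,270))]),cv2.resize(np.ascontiguousarray(f[170:260,225:345,::-1]),(720,300))]))
```

```text
[ 0.50300098 -0.09068197  0.18315954] 0.0005581008484211844
side [302.4 137.4] [562. 137.]
side [303.1 131.3] [565. 107.]
side [301.6 143.9] [558. 170.]
top [329.8 228.5] [699. 593.]
top [331.3 228.1] [706. 591.]
top [328.3 228.8] [692. 594.]
```

View pics/c3.png

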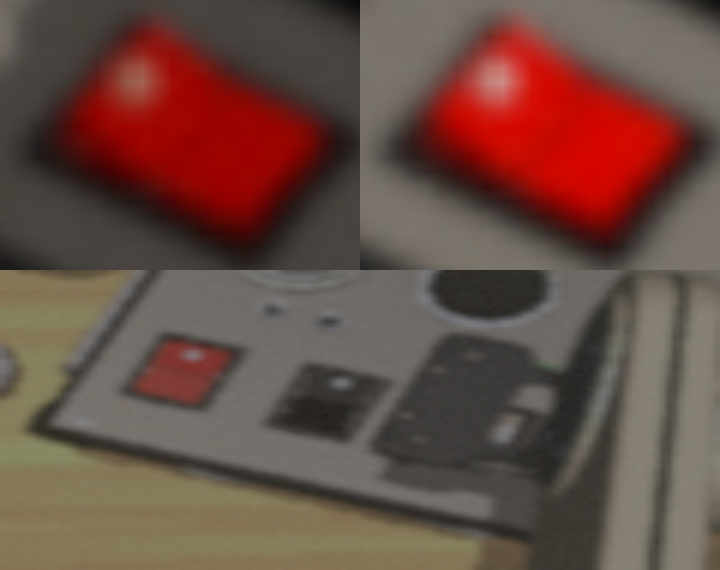

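The rocker pictures before and after are identical, so it was not touched: the real tips seem to end about 17 mm behind the reported TCP (or sideways of it). I'll go back to where I pressed and look there.

```bash
python3 -m crank '[[0,-0.1,-0.1,0,0,0,0],[0,-0.3,-0.1,0,0,0,0],[0.02,-0.5,-0.1,0,0,0,0],[0.04,-0.7,-0.1,0,0,0,0],[0.06,-0.9,-0.1,0,0,0,0],[0.1,-1,-0.1,0,0,0,0],[0.1,-1,-0.1,0,0,0,0],[0.1,-1,-0.1,0,0,0,0]]' | grep pos
python3 -m crank '[[0,-0.2,0,0,0,0,0],[0,-0.39,0,0,0,0,0],[0,-0.39,0.1,0,0,0,0],[0,-0.39,0.2,0,0,0,0],[0,-0.39,0.27,0,0,0,0],[0,-0.39,0.33,0,0,0,0],[0,-0.39,0.33,0,0,0,0],[0,-0.39,0.33,0,0,0,0]]' | grep -E 'pos|ft'
python3 -c "
from h import *
go(.5765,.0585,.156)
f=bot.grab_frame('side');cv2.imwrite('pics/c4.png',cv2.resize(np.ascontiguousarray(f[130:210,230:330,::-1]),None,fx=7,fy=7,interpolation=cv2.INTER_CUBIC))
K,r,t=cal('side')
for X in([.5765,.0585,.156],[.5765,.0585,.176],[.585,.045,.165]):print(((cv2.projectPoints(np.array([X]),r,t,K,None)[0].ravel()-[230,130])*7).round())
"
```

```text
tool_pos: [0.5594, 0.0158, 0.1959]
tool_pos: [0.5761, 0.0583, 0.1559]
ft_force: [0.2, 0.3, 0.1]
t 8.25 pos [0.5761 0.0583 0.1559] shift/.12 [ 0.002 -0.003 -0.001] turn/1.5 [ 0.001  0.001 -0.   ] F [0.2 0.3 0.1] q6 2.03
[234. 367.]
[234. 327.]
[217. 317.]
```

View pics/c4.png

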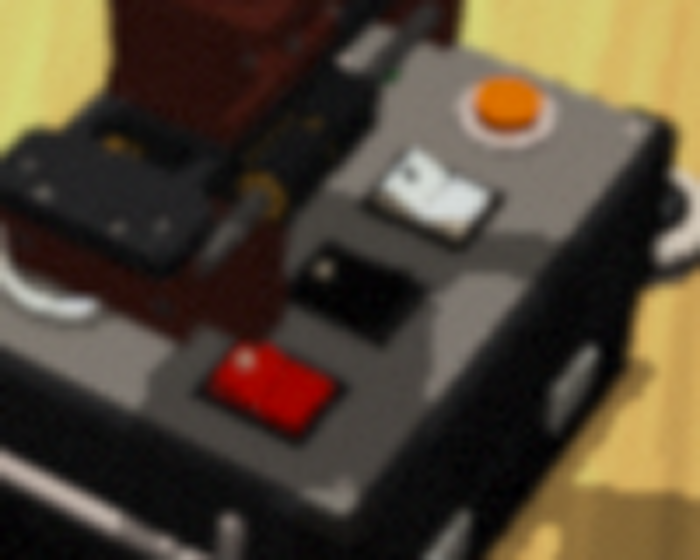

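The picture shows the fingertips still in the air just above and behind the rocker's far half (bottom edge near (230,335), TCP predicted (234,367)), confirming they end ~15 mm higher than the reported TCP. I'll lower further in small steps until contact.

```bash
for i in 1 2; do python3 -m crank '[[0,0,0.005,0,0,0,0],[0,0,0.01,0,0,0,0],[0,0,0.015,0,0,0,0],[0,0,0.02,0,0,0,0],[0,0,0.025,0,0,0,0],[0,0,0.03,0,0,0,0],[0,0,0.035,0,0,0,0],[0,0,0.035,0,0,0,0]]'| grep -E 'time|pos|ft'; done
```

```text
time: 8.97
tool_pos: [0.5767, 0.0591, 0.1523]
ft_force: [-0.6, 0.1, 0.2]
time: 9.63
tool_pos: [0.5767, 0.0591, 0.148]
ft_force: [-0.5, 0.9, 0.0]
```

```bash
for i in 1 2; do python3 -m crank '[[0,0,0.005,0,0,0,0],[0,0,0.01,0,0,0,0],[0,0,0.015,0,0,0,0],[0,0,0.02,0,0,0,0],[0,0,0.02,0,0,0,0],[0,0,0.02,0,0,0,0],[0,0,0.02,0,0,0,0],[0,0,0.02,0,0,0,0]]'| grep -E 'time|pos|ft'; done
```

```text
time: 10.3
tool_pos: [0.5768, 0.0591, 0.1458]
ft_force: [-0.3, 0.5, 1.4]
time: 10.97
tool_pos: [0.5768, 0.0591, 0.1434]
ft_force: [-0.7, -0.2, -0.6]
```

```bash
for i in 1 2; do python3 -m crank '[[0,0,0.005,0,0,0,0],[0,0,0.01,0,0,0,0],[0,0,0.015,0,0,0,0],[0,0,0.02,0,0,0,0],[0,0,0.02,0,0,0,0],[0,0,0.02,0,0,0,0],[0,0,0.02,0,0,0,0],[0,0,0.02,0,0,0,0]]'| grep -E 'time|pos|ft'; done
python3 -c "
from h import *
f=bot.grab_frame('side');cv2.imwrite('pics/c5.png',cv2.resize(np.ascontiguousarray(f[130:210,230:330,::-1]),None,fx=7,fy=7,interpolation=cv2.INTER_CUBIC))"
```

```text
time: 11.63
tool_pos: [0.5768, 0.0591, 0.141]
ft_force: [0.0, 0.5, 0.3]
time: 12.3
tool_pos: [0.5768, 0.0591, 0.1386]
ft_force: [-0.2, 1.1, -0.0]
```

View pics/c5.png

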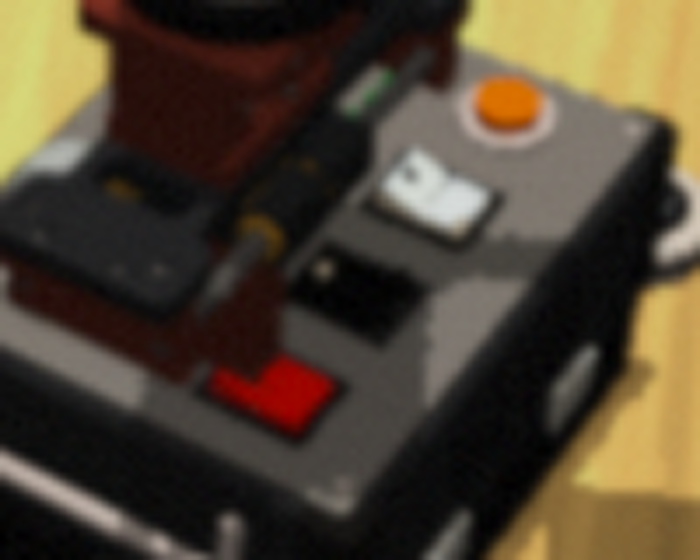

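The picture shows the fingertips now covering the rocker's far half (bottom edge ~(250,378)). The force has not risen clearly yet; continuing in 1 mm steps.

```bash
for i in 1 2; do python3 -m crank '[[0,0,0.005,0,0,0,0],[0,0,0.01,0,0,0,0],[0,0,0.01,0,0,0,0],[0,0,0.01,0,0,0,0],[0,0,0.01,0,0,0,0],[0,0,0.01,0,0,0,0],[0,0,0.01,0,0,0,0],[0,0,0.01,0,0,0,0]]'| grep -E 'pos|ft'; done; python3 -c "
from h import *
f=bot.grab_frame('side');np.save('on_tip.npy',f)
s=bot.sense();print(s['ft_force'],s['joint_efforts'])"
```

```text
tool_pos: [0.577, 0.0591, 0.1375]
ft_force: [-0.3, -0.1, 1.7]
tool_pos: [0.5772, 0.0591, 0.1364]
ft_force: [3.4, 0.1, 2.7]
[ 2.44193394 -1.57238109  3.88389309] [ 8.79604910e-01 -4.91509295e+01 -2.08257526e+01  3.56235439e-01
  7.68560506e-01  3.26987838e-04]
```

```bash
for i in 1 2; do python3 -m crank '[[0,0,0.005,0,0,0,0],[0,0,0.01,0,0,0,0],[0,0,0.01,0,0,0,0],[0,0,0.01,0,0,0,0],[0,0,0.01,0,0,0,0],[0,0,0.01,0,0,0,0],[0,0,0.01,0,0,0,0],[0,0,0.01,0,0,0,0]]'| grep -E 'pos|ft'; done
```

```text
tool_pos: [0.5765, 0.0592, 0.1348]
ft_force: [1.8, -0.3, 2.8]
tool_pos: [0.5766, 0.0591, 0.1337]
ft_force: [2.1, -0.3, 2.2]
```

```bash
for i in 1 2 3; do python3 -m crank '[[0,0,0.005,0,0,0,0],[0,0,0.01,0,0,0,0],[0,0,0.01,0,0,0,0],[0,0,0.01,0,0,0,0],[0,0,0.01,0,0,0,0],[0,0,0.01,0,0,0,0],[0,0,0.01,0,0,0,0],[0,0,0.01,0,0,0,0]]'| grep -E 'pos|ft'; done
```

```text
tool_pos: [0.5767, 0.0591, 0.1325]
ft_force: [1.5, -1.5, 3.2]
tool_pos: [0.5769, 0.059, 0.1321]
ft_force: [0.4, -0.0, 8.1]
tool_pos: [0.5771, 0.059, 0.1319]
ft_force: [-2.5, -1.3, 17.1]
```

Hard stop at TCP z = 0.132, i.e. real tips are 24 mm behind the reported TCP; the rocker went over through its full travel. Now to the button (fully in at TCP ≈ 0.130).

```bash
python3 -m crank '[[0,0,-0.15,0,0,0,0],[0,0,-0.28,0,0,0,0],[-0.03,0.2,-0.28,0,0,0,0],[-0.06,0.4,-0.28,0,0,0,0],[-0.08,0.6,-0.28,0,0,0,0],[-0.1,0.8,-0.28,0,0,0,0],[-0.1,0.95,-0.28,0,0,0,0],[-0.1,1,-0.28,0,0,0,0]]' | grep -E 'time|pos|ft'
python3 -m crank '[[0,0.1,0,0,0,0,0],[0,0.2,0,0,0,0,0],[0,0.3,0,0,0,0,0],[0,0.39,0,0,0,0,0],[0,0.39,0,0,0,0,0],[0,0.39,0,0,0,0,0],[0,0.39,0.08,0,0,0,0],[0,0.39,0.08,0,0,0,0]]' | grep -E 'time|pos|ft'
python3 -c "
from h import *
go(.5033,-.0912,.138)
f=bot.grab_frame('side');c=f[110:230,190:350,::-1]
cv2.imwrite('pics/c6.png',cv2.resize(np.ascontiguousarray(c),None,fx=5,fy=5))"
```

```text
time: 17.73
tool_pos: [0.5188, -0.0492, 0.1632]
ft_force: [0.1, 0.4, 0.1]
time: 18.4
tool_pos: [0.5029, -0.0907, 0.1527]
ft_force: [0.3, -0.7, -0.5]
t 18.4 pos [ 0.5029 -0.0907  0.1527] shift/.12 [0.005 0.002 0.123] turn/1.5 [0.    0.001 0.   ] F [ 0.3 -0.7 -0.5] q6 1.75
```

View pics/c6.png

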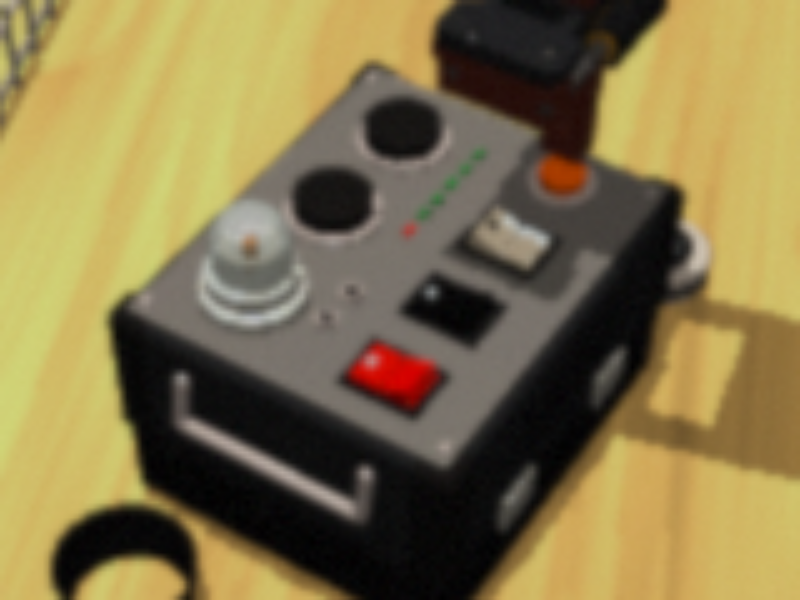

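The picture shows the red rocker tipped over (near half raised at (425,375)), black/white unchanged, pack in place, and the fingertips right above the orange button at (563,170).

```bash
python3 -m crank '[[0.005,0,0.06,0,0,0,0],[0.005,0,0.11,0,0,0,0],[0.005,0,0.14,0,0,0,0],[0.005,0,0.16,0,0,0,0],[0.005,0,0.175,0,0,0,0],[0.005,0,0.185,0,0,0,0],[0.005,0,0.185,0,0,0,0],[0.005,0,0.185,0,0,0,0]]' | grep -E 'time|pos|ft'
python3 -m crank '[[0,0,0.005,0,0,0,0],[0,0,0.01,0,0,0,0],[0,0,0.01,0,0,0,0],[0,0,0.01,0,0,0,0],[0,0,0.01,0,0,0,0],[0,0,0.01,0,0,0,0],[0,0,0.01,0,0,0,0],[0,0,0.01,0,0,0,0]]' | grep -E 'time|pos|ft'
```

```text
time: 19.12
tool_pos: [0.504, -0.0913, 0.1321]
ft_force: [-1.9, 1.6, 3.5]
time: 19.78
tool_pos: [0.504, -0.0914, 0.1308]
ft_force: [-2.7, 2.3, 4.5]
```

```bash
for i in 1 2; do python3 -m crank '[[0,0,0.005,0,0,0,0],[0,0,0.01,0,0,0,0],[0,0,0.01,0,0,0,0],[0,0,0.01,0,0,0,0],[0,0,0.01,0,0,0,0],[0,0,0.01,0,0,0,0],[0,0,0.01,0,0,0,0],[0,0,0.01,0,0,0,0]]' | grep -E 'time|pos|ft'; done
```

```text
time: 20.45
tool_pos: [0.5041, -0.0915, 0.1301]
ft_force: [-4.2, 3.0, 10.3]
time: 21.12
tool_pos: [0.5042, -0.0915, 0.1299]
ft_force: [-8.3, 2.9, 20.5]
```

Button bottomed at 0.130 with force rising to 20 N, held > 0.6 s. Lift and go to the near half of the red rocker.

```bash
python3 -m crank '[[0,0,-0.15,0,0,0,0],[0,0,-0.29,0,0,0,0],[-0.03,-0.2,-0.29,0,0,0,0],[-0.06,-0.4,-0.29,0,0,0,0],[-0.08,-0.6,-0.29,0,0,0,0],[-0.11,-0.8,-0.29,0,0,0,0],[-0.11,-0.95,-0.29,0,0,0,0],[-0.11,-1,-0.29,0,0,0,0]]' | grep -E 'time|pos|ft'
python3 -m crank '[[0,-0.1,0,0,0,0,0],[0,-0.2,0,0,0,0,0],[0,-0.3,0,0,0,0,0],[0,-0.38,0,0,0,0,0],[0,-0.38,0,0,0,0,0],[0,-0.38,0.05,0,0,0,0],[0,-0.38,0.1,0,0,0,0],[0,-0.38,0.1,0,0,0,0]]' | grep -E 'time|pos|ft'
python3 -c "
from h import *
go(.554,.0675,.138)"
```

```text
time: 21.78
tool_pos: [0.5378, 0.0265, 0.1631]
ft_force: [-0.2, -0.2, 0.1]
time: 22.45
tool_pos: [0.5523, 0.0666, 0.1496]
ft_force: [0.3, -0.5, -0.4]
t 22.45 pos [0.5523 0.0666 0.1496] shift/.12 [ 0.011 -0.013  0.097] turn/1.5 [ 0.001  0.002 -0.   ] F [ 0.3 -0.5 -0.4] q6 2.05
```

```bash
python3 -m crank '[[0.01,-0.01,0.04,0,0,0,0],[0.01,-0.01,0.07,0,0,0,0],[0.01,-0.01,0.09,0,0,0,0],[0.01,-0.01,0.1,0,0,0,0],[0.01,-0.01,0.11,0,0,0,0],[0.01,-0.01,0.12,0,0,0,0],[0.01,-0.01,0.13,0,0,0,0],[0.01,-0.01,0.135,0,0,0,0]]' | grep -E 'time|pos|ft'
for i in 1 2; do python3 -m crank '[[0,0,0.005,0,0,0,0],[0,0,0.01,0,0,0,0],[0,0,0.01,0,0,0,0],[0,0,0.01,0,0,0,0],[0,0,0.01,0,0,0,0],[0,0,0.01,0,0,0,0],[0,0,0.01,0,0,0,0],[0,0,0.01,0,0,0,0]]' | grep -E 'time|pos|ft'; done
```

```text
time: 23.12
tool_pos: [0.5547, 0.0679, 0.135]
ft_force: [-2.6, 1.2, 3.0]
time: 23.78
tool_pos: [0.5553, 0.0678, 0.1338]
ft_force: [-1.3, 0.5, 1.8]
time: 24.45
tool_pos: [0.5552, 0.0677, 0.1325]
ft_force: [0.1, 1.3, -0.3]
```

```bash
for i in 1 2; do python3 -m crank '[[0,0,0.005,0,0,0,0],[0,0,0.01,0,0,0,0],[0,0,0.01,0,0,0,0],[0,0,0.01,0,0,0,0],[0,0,0.01,0,0,0,0],[0,0,0.01,0,0,0,0],[0,0,0.01,0,0,0,0],[0,0,0.01,0,0,0,0]]' | grep -E 'time|pos|ft'; done
```

```text
time: 25.12
tool_pos: [0.5551, 0.0678, 0.132]
ft_force: [-2.9, -0.5, 8.0]
time: 25.78
tool_pos: [0.5552, 0.0678, 0.1319]
ft_force: [-6.2, -0.5, 17.3]
```

Hard stop again at 0.132. Over to the button, with a check look.

```bash
python3 -m crank '[[0,0,-0.15,0,0,0,0],[0,0,-0.28,0,0,0,0],[0.03,0.2,-0.28,0,0,0,0],[0.06,0.4,-0.28,0,0,0,0],[0.08,0.6,-0.28,0,0,0,0],[0.095,0.8,-0.28,0,0,0,0],[0.095,0.95,-0.28,0,0,0,0],[0.095,1,-0.28,0,0,0,0]]' | grep -E 'time|pos|ft'
python3 -m crank '[[0,0.1,0,0,0,0,0],[0,0.2,0,0,0,0,0],[0,0.3,0,0,0,0,0],[0,0.39,0,0,0,0,0],[0,0.39,0,0,0,0,0],[0,0.39,0,0,0,0,0],[0,0.39,0.08,0,0,0,0],[0,0.39,0.08,0,0,0,0]]' | grep -E 'time|pos|ft'
python3 -c "
from h import *
go(.5035,-.0912,.138)
f=bot.grab_frame('side');c=f[110:230,190:350,::-1]
cv2.imwrite('pics/c7.png',cv2.resize(np.ascontiguousarray(c),None,fx=5,fy=5))"
```

```text
time: 26.45
tool_pos: [0.5201, -0.0497, 0.1637]
ft_force: [0.5, 0.1, 0.4]
time: 27.12
tool_pos: [0.5029, -0.0907, 0.1528]
ft_force: [-0.2, -0.6, -0.8]
t 27.1167 pos [ 0.5029 -0.0907  0.1528] shift/.12 [0.006 0.002 0.123] turn/1.5 [0.    0.001 0.   ] F [-0.2 -0.6 -0.8] q6 1.75
```

View pics/c7.png

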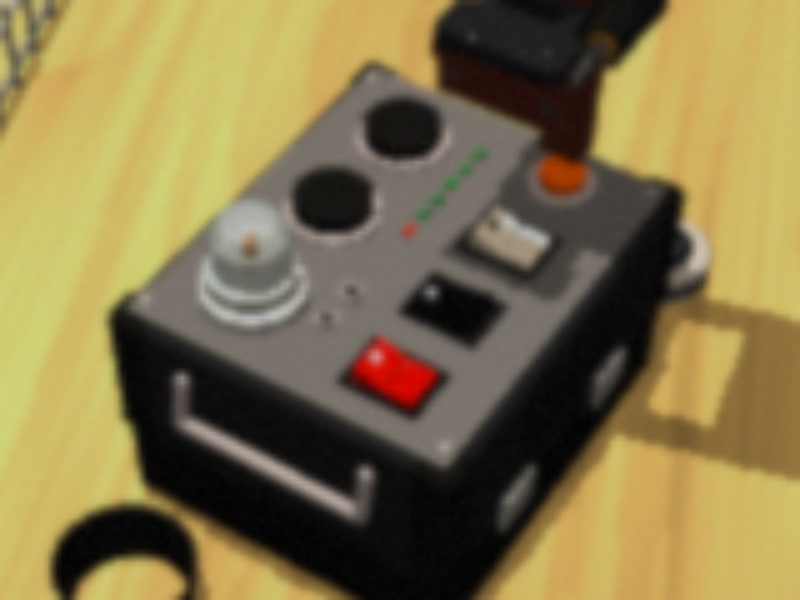

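The red rocker is back in its off shape (far half with dot raised at (375,357)), the pack has not moved, and the tips are above the button. Now press and hold, then lift clear.

```bash
python3 -m crank '[[0.005,0,0.06,0,0,0,0],[0.005,0,0.11,0,0,0,0],[0.005,0,0.14,0,0,0,0],[0.005,0,0.16,0,0,0,0],[0.005,0,0.175,0,0,0,0],[0.005,0,0.185,0,0,0,0],[0.005,0,0.195,0,0,0,0],[0.005,0,0.205,0,0,0,0]]' | grep -E 'time|pos|ft'
for i in 1 2; do python3 -m crank '[[0,0,0.005,0,0,0,0],[0,0,0.005,0,0,0,0],[0,0,0.005,0,0,0,0],[0,0,0.005,0,0,0,0],[0,0,0.005,0,0,0,0],[0,0,0.005,0,0,0,0],[0,0,0.005,0,0,0,0],[0,0,0.005,0,0,0,0]]' | grep -E 'time|pos|ft'; done
python3 -m crank '[[0,0,0,0,0,0,0],[0,0,0,0,0,0,0],[0,0,0,0,0,0,0],[0,0,0,0,0,0,0],[0,0,0,0,0,0,0],[0,0,0,0,0,0,0],[0,0,0,0,0,0,0],[0,0,0,0,0,0,0]]' | grep -E 'time|pos|ft'
```

```text
time: 27.83
tool_pos: [0.5039, -0.0912, 0.1299]
ft_force: [-6.4, 3.9, 19.3]
time: 28.5
tool_pos: [0.5039, -0.0912, 0.13]
ft_force: [-5.5, 3.1, 13.8]
time: 29.17
tool_pos: [0.5039, -0.0912, 0.1299]
ft_force: [-6.9, 3.6, 18.0]
time: 29.83
tool_pos: [0.504, -0.0913, 0.1299]
ft_force: [-7.6, 4.0, 19.2]
```

Held at the stop for 2 s. Lift clear and hand in.

```bash
python3 -m crank '[[0,0,-0.15,0,0,0,0],[0,0,-0.3,0,0,0,0],[0,0,-0.5,0,0,0,0],[0,0,-0.7,0,0,0,0],[0,0,-0.8,0,0,0,0],[0,0,-0.8,0,0,0,0],[0,0,-0.8,0,0,0,0],[0,0,-0.8,0,0,0,0]]' | grep -E 'time|pos|ft'
python3 - <<'E'
from h import *
f=bot.grab_frame('side');a=cv2.imread("pics/side0.png")[...,::-1]
def red(I):
    h=cv2.cvtColor(np.ascontiguousarray(I[170:200,250:290]),cv2.COLOR_RGB2HSV);return np.argwhere((h[...,1]>150)&((h[...,0]<8)|(h[...,0]>170))).mean(0)
org=((8,120,90),(22,255,255))
print(red(a),red(f),blob(f,(3,150,90),(22,255,255),(290,135,315,155)),blob(a,(3,150,90),(22,255,255),(290,135,315,155)))
print(bot.finish_job())
E
```

```text
time: 30.5
tool_pos: [0.5035, -0.0914, 0.2234]
ft_force: [-0.1, 0.1, -0.3]
[14.74509804 18.43137255] [14.74342105 18.44078947] (array([301.95238095, 144.36507937]), np.int32(63)) (array([302.        , 144.37931034]), np.int32(58))
the job is handed in; nothing more can be done
None
```

The bench check is done and handed in at about 30 s: red rocker on, test button fully in, red rocker off, then button held in for 2 s; the last picture showed red off, the button up and the pack in place, and I gave no verdict here because none was returned.

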